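Square up the hob's splash guard

TASK

The left wing of the steel splash guard round the little hob has been swung outward. Fold it in about its hinge until it stands square to the guard's back panel, like its twin on the right. Leave the right wing square and the pot standing where it is on the hob.

Things in the scene. Friction and masses are not known exactly. Their poses are not given: they have to be found in the camera images.
- guard: Steel splash guard behind a small white hob; fixed. Origin: on the worktop under the middle of the back panel. x points away from the robot (square wings stretch to -x), y along the back panel to the left, z up. Back panel 300 mm wide (hinge to hinge), 184 mm high, 4 mm thick. The wings' upright hinge axes stand at y = +150 mm (left) and -150 mm (right), x = 0.
- wing_left (a joint): Left wing's angle, rad: 0 = square to the back panel, positive = swung outward (to guard +y), starts 0.65 to 1.0; inward stop at -0.25, none at square. Flat steel panel reaching 200 mm from its hinge axis, 184 mm high, 4 mm thick (8 mm at the rolled rim on top and free end), foot 4 mm above the worktop. Stiff hinge, 0.25 N m (2 N at 130 mm out): it stays where it is left.
- wing_right (a joint): The same for the right wing, mirrored: 0 = square, positive = swung outward, to the guard's -y. It starts square (within 0.04) and is to stay so.
- pot: Open round steel pot, 140 mm across (208 mm over its two loop handles), 85 mm high, loose on the hob; origin at the centre of its underside, 40 mm above the worktop, z up. The hob between the wings is a white slab with a black top, 200 x 200 x 40 mm, fixed, square to the guard, its centre under the pot (within 8 mm) and 123 mm in front of the back panel.
Not all that is in view belongs to the job. Leave any purple look-alike of the pot alone.

How it is judged:
At the end, for the whole second after the job is handed in: The left wing is at rest within 10 degrees of square to the back panel, the right wing too is within 10 degrees of square, and the pot stands upright within 20 mm of where it stood (value of joint wing_left between -0.175 and 0.175 rad and velocity of joint wing_left between -0.05 and 0.05 rad/s and value of joint wing_right between -0.175 and 0.175 rad and distance of pot from where it was at the start of the episode below 0.02 m and angle between pot's own z axis and vertical below 0.1 rad); the robot touches nothing.
It fails at once if the right wing is knocked out of square (more than 10 degrees) (value of joint wing_right above 0.175 rad or value of joint wing_right below -0.175 rad).
It fails at once if the pot is pushed more than 20 mm or tipped (distance of pot from where it was at the start of the episode above 0.02 m or angle between pot's own z axis and vertical above 0.25 rad).
It also fails if it takes over 32 s, if anything falls off the work surface, if the arm or the gripper's body presses on something with over 40 N, if the wrist force passes 120 N, or if a joint passes its speed limit or range.

ROBOT

A 6-joint arm with a two-finger parallel gripper is mounted at the origin on a cart in front of the work surface, level with it; the furniture and walls round the work are solid. World frame = base frame: x ahead of the robot, y to its left, z up, the work surface at z = 0. Lengths are in m, angles in rad, forces in N, time in s.
With the tool pointing down it reaches from about 0.375 to 0.9 m from the base axis. Payload 3.1 kg.
Tool frame: the origin (TCP) lies between the finger pads; the fingertips stand robot.finger_overhang ahead of it and the grasp point (between the pads) lies 3 mm ahead of it (robot.finger_overhang is the distance from the TCP to the fingertips, in m); z points along the fingers, y is the line along which they close (so a half turn about z gives the same grasp; the last joint's range is limited). The gripper opens to 87 mm and grips with 3 to 60 N. Pads are 19 mm wide; open, the fingers measure 117 mm over their backs; the gripper's body (75 mm by 190 mm) begins 51 mm behind the grasp point.
Start: joints at [-1.319, 0.527, 1.433, -0, 1.181, -0.178], TCP at [0.26, -0.568, 0.245] pointing down, gripper open.
Joint ranges: [-3.08, 3.08], [-0.75, 2.2], [0.22, 2.44], [-1.43, 4.57], [0, 2.65], [-2.85, 2.85]. Speed limits (rad/s): [2.79, 2.79, 3.14, 3.14, 3.14, 3.14].

INTERFACE

Orientations are given as a unit quaternion [x, y, z, w].
In Python, from rig import get_obs, vision, hand_in, nets, robot gives the robot as it stands.
- The arm moves only by the tool apply_moves, never from a script. Its argument "series" is a list of rows, each an object with "offset": the shift along the world's x, y, z in cm, a list of three; "rot": the turn, a rotation vector about the world's x, y, z in degrees, a list of three. A call has 1 to 20 rows; each row is the pose to reach, as a shift and turn from the pose commanded when the call began; what a row does not reach only later rows make up. A row lasts 1/10 s, in which the tool goes at most 50 mm and 8.59 degrees, less where a joint would pass 70% of its speed; a pose out of reach is approached as far as the arm can. A call with a gripper value outside its range is refused whole. "hand" is the opening, from 0 (shut) to 1 (fully open), set as the call begins (left out, the last holds). The fingers move at their own pace and stop on an object; "newtons" is the grip in N (left out, the last holds). Time passes only in rows, so rows that repeat a pose let the fingers close. It gives the time, the measured TCP pose, the force, the opening and the grip force at its end, in the units of the state.
- get_obs(): the state, without advancing time (a new reading comes with each control period).
- vision.camera(name): name is "scene" or "top" or "wrist"; returns the picture (400x640x3 uint8, red, green, blue); there is no depth.
- vision.calibration(name): a dict with "K" (3x3 intrinsics, pixels), "R" (3x3) and "t" (3): a world point X has camera coordinates R X + t. Camera axes: x right, y down, z forward; pixel columns grow to the right and rows downward; lengths in m; the calibration is good to about 2 mm. A picture is of the moment at which its call begins: read the wrist's pose just before it. calibration takes no time and is no camera call; for the wrist camera it gives the pose at the moment of the call.
- hand_in(): hands the job in; it is judged then, once.
Trained networks look in the newest picture that a camera, given by its name, has taken for a name from the list of things; names that differ only in an ending like _2 or _b are one class to them, and where a whole thing is asked for, a point or a joint stands for the part that bears it (a point fixed in the world has none). Each returns a list of dicts, best first, with "conf" (0 to 1); they miss things now and then, are a little off and sometimes report something else, mostly with a low value. They report only what shows in the picture. A call takes as long as a camera call. They do not tell look-alikes from the thing itself.
- nets.search_frame(camera, query): "centre" ([x, y, z] in m, in world coordinates, good to about 4 mm: the middle of the surface that is visible of it).
- nets.spot_point(camera, query): "centre" ([x, y, z] in m, in world coordinates, good to about 4 mm: a listed point, or the origin of a listed thing).
The state is a dict: "time": time; "q": joint angles; "joint_velocities": joint speeds; "joint_torque": joint torques, N m; "position": TCP position; "tool_rot": TCP orientation; "ft_force": force on the tool from outside, world axes, zero at the start; "moment": the same for the moment, N m; "grip_width": finger opening in m; "grip_force": force on a finger pad.
Only numpy, scipy, OpenCV 4.12 (cv2) and the standard library are available. Lean on these libraries where they do the work, as an engineer would, in place of code of your own. Each camera call takes 0.05 s, during which the arm holds its last target. There are 200 camera calls.

## Working session

There is one attempt and no reset: what is moved stays moved. The work goes in short steps, Python scripts to look and compute and a tool call to move; the robot and the scene stay as the last step left them, time stands still between calls to the robot, and variables do not carry over. Pictures are saved under pics/ and viewed, at most 10 in all, crops included, and the job is handed in when it is done.

Besides the shell and the picture viewer there is one more tool, called after "Emit:" as name([rows], argument=value, ...), one row to a line, values as JSON. apply_moves: Moves the arm, as the interface text tells. Its arguments: {"type":"object","properties":{"series":{"type":"array"},"hand":{"type":"number"},"newtons":{"type":"number"}},"required":["series"]}

```bash
mkdir -p pics; python3 - <<'E'
from rig import get_obs, vision, nets, robot
import cv2
for c in ("scene","top"):
    cv2.imwrite(f"pics/{c}0.png",cv2.cvtColor(vision.camera(c),cv2.COLOR_RGB2BGR))
    for q in("guard","wing_left","wing_right","pot"):
        for f in(nets.search_frame,nets.spot_point):
            try: print(c,q,f.__name__,[( [round(x,3) for x in d["centre"]],round(d["conf"],2)) for d in f(c,q)][:3])
            except Exception as e: print(c,q,e)
print(robot.finger_overhang); o=get_obs(); print(o["time"],o["position"],o["tool_rot"],o["grip_width"])
E
```

```text
scene guard call [([0.565, -0.217, 0.112], 0.85)]
scene guard call [([0.578, -0.106, 0.001], 0.92)]
scene wing_left call [([0.485, 0.138, 0.182], 0.76)]
scene wing_left it knows: guard, pot
scene wing_right call [([0.46, -0.241, 0.105], 0.57)]
scene wing_right it knows: guard, pot
scene pot call [([0.456, -0.105, 0.074], 0.65)]
scene pot call [([0.452, -0.089, 0.041], 0.88), ([0.504, 0.326, -0.003], 0.57)]
top guard call [([0.533, -0.236, 0.126], 0.86)]
top guard call [([0.579, -0.103, -0.001], 0.79)]
top wing_left call []
top wing_left it knows: guard, pot
top wing_right call [([0.463, -0.242, 0.116], 0.65)]
top wing_right it knows: guard, pot
top pot call [([0.454, -0.107, 0.049], 0.77), ([0.5, 0.329, 0.006], 0.72)]
top pot call [([0.454, -0.093, 0.043], 0.97), ([0.504, 0.323, 0.002], 0.65)]
0.022
0.7 [ 0.26044507 -0.56812971  0.24458022] [9.76998944e-01 2.13244141e-01 3.68611357e-06 2.02496717e-05] 0.08695303581557404
```

View pics/top0.png

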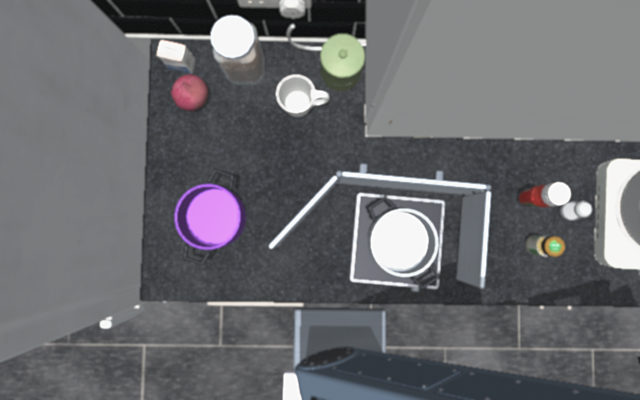

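View pics/scene0.png

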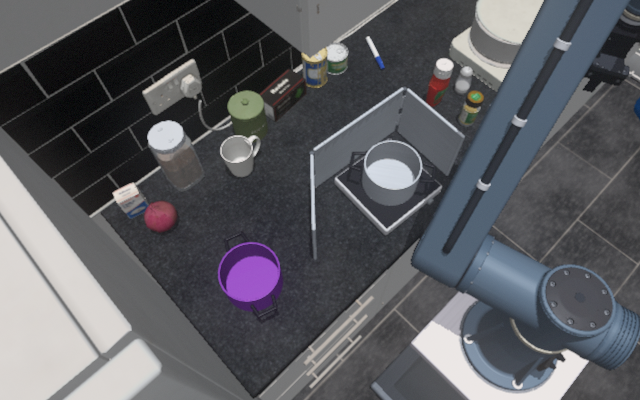

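The top view shows the left wing's rim running from its hinge at about (339,177) to its free end at about (272,246). The right hinge is at (489,187) and the right wing's end at (484,285). The purple pot at (210,217) is the decoy. A wall cabinet overhangs at the back right.

```bash
cat > h.py <<'E'
from rig import vision
import numpy as np
def px2w(c,uv,z):
    k=vision.calibration(c);K,R,t=map(np.array,(k["K"],k["R"],k["t"]))
    C=-R.T@t; d=R.T@np.linalg.inv(K)@np.array([*uv,1.]); return C+d*(z-C[2])/d[2]
E
python3 - <<'E'
from h import *
k=vision.calibration("top");print(-np.array(k["R"]).T@k["t"])
P={n:px2w("top",uv,.188)[:2] for n,uv in dict(HL=(339,177),EL=(272,246),HR=(489,187),ER=(484,285)).items()}
for n,p in P.items(): print(n,p.round(3))
n=P["HL"]-P["HR"];print("width",np.linalg.norm(n),"yaw",np.arctan2(-n[0],n[1]))
d=P["EL"]-P["HL"];print(np.linalg.norm(d),np.arctan2(d[1],-d[0]))
k=vision.calibration("scene");K,R,t=map(np.array,(k["K"],k["R"],k["t"]))
for n,uv in dict(HL=(312,154),EL=(314,255),HR=(463,134),corner=(404,92)).items(): print(n,px2w("scene",uv,.188).round(3))
E
```

```text
[0.47722998 0.07996106 1.16185627]
HL [0.583 0.045]
EL [0.446 0.173]
HR [ 0.568 -0.252]
ER [ 0.376 -0.241]
width 0.2977317918040556 yaw -0.04951766549937973
0.18778465112032544 0.7529241692908
HL [0.58  0.055 0.188]
EL [0.398 0.221 0.188]
HR [ 0.375 -0.236  0.188]
corner [ 0.555 -0.232  0.188]
```

Emit:
apply_moves([
  {"offset": [1.4, 3.84, 1], "rot": [0, 0, -1.4]},
  {"offset": [2.8, 7.68, 2], "rot": [0, 0, -2.8]},
  {"offset": [4.2, 11.5, 3], "rot": [0, 0, -4.2]},
  {"offset": [5.6, 15.4, 3], "rot": [0, 0, -5.6]},
  {"offset": [7, 19.2, 3], "rot": [0, 0, -7]},
  {"offset": [8.4, 23, 3], "rot": [0, 0, -8.4]},
  {"offset": [9.8, 26.9, 3], "rot": [0, 0, -9.8]},
  {"offset": [11.2, 30.7, 3], "rot": [0, 0, -11.2]},
  {"offset": [12.6, 34.6, 3], "rot": [0, 0, -12.6]},
  {"offset": [14, 38.4, 3], "rot": [0, 0, -14]},
  {"offset": [15.4, 42.2, 3], "rot": [0, 0, -15.4]},
  {"offset": [16.8, 46.1, 3], "rot": [0, 0, -16.8]},
  {"offset": [18.2, 49.9, 3], "rot": [0, 0, -18.2]},
  {"offset": [19.6, 53.8, 3], "rot": [0, 0, -19.6]},
  {"offset": [21, 57.6, 3], "rot": [0, 0, -21]},
  {"offset": [22.4, 61.4, 3], "rot": [0, 0, -22.4]},
  {"offset": [23.8, 65.3, 3], "rot": [0, 0, -23.8]},
  {"offset": [25.2, 69.1, 3], "rot": [0, 0, -25.2]},
  {"offset": [26.6, 73, 3], "rot": [0, 0, -26.6]},
  {"offset": [28, 76.8, 3], "rot": [0, 0, -28]},
], hand=0)

```text
time: 2.7
position: [0.5408, 0.2017, 0.2747]
tool_rot: [1.0, -0.03, 0.0, 0.0]
ft_force: [0.9, -1.3, 0.9]
grip_width: 0.0006
grip_force: 0.0
```

```bash
python3 - <<'E'
from h import *
from rig import get_obs,vision
import cv2
from scipy.spatial.transform import Rotation as Ro
o=get_obs();M=Ro.from_quat(o["tool_rot"]).as_matrix();print(o["time"],o["position"].round(4),M.round(2).tolist(),o["ft_force"],o["grip_width"])
for c in("top","wrist"): cv2.imwrite(f"pics/{c}1.png",cv2.cvtColor(vision.camera(c),cv2.COLOR_RGB2BGR))
H=np.array([.581,.047]);g=.05
for r in (.14,):
  for a in (.7,.6,.5,.4,.3,.2,.1,0,-.03):
    th=a+g; d=np.array([-np.cos(th),np.sin(th)]);n=np.array([np.sin(th),np.cos(th)])
    off=.015*np.cos(a)+.0095*abs(np.sin(a))+.004
    print(a,((H+r*d+off*n)-o["position"][:2]).round(4)*100)
E
```

```text
2.7 [0.5408 0.2017 0.2747] [[1.0, -0.06, 0.0], [-0.06, -1.0, -0.0], [0.0, 0.0, -1.0]] [ 0.94422932 -1.33103305  0.94047083] 0.0006382078985475499
0.7 [-4.75 -4.35]
0.6 [-5.81 -5.27]
0.5 [-6.78 -6.3 ]
0.4 [-7.65 -7.45]
0.3 [-8.41 -8.69]
0.2 [ -9.04 -10.01]
0.1 [ -9.53 -11.42]
0 [ -9.87 -12.88]
-0.03 [ -9.94 -13.26]
```

View pics/top1.png

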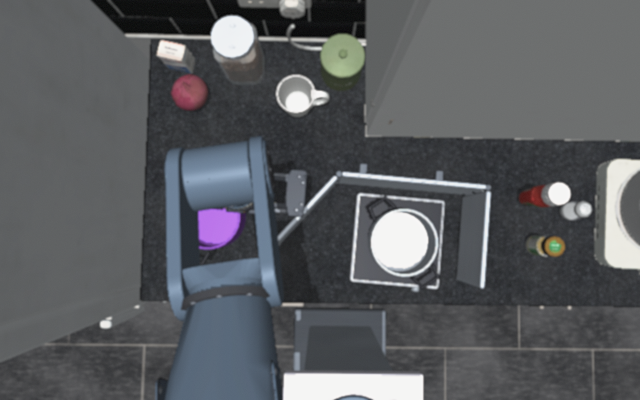

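The tool has reached the outer side of the wing without touching it, and the pot and wing are unmoved. Next I'll descend and push along the hinge arc.

Emit:
apply_moves([
  {"offset": [0, 0, -3], "rot": [0, 0, 0]},
  {"offset": [0, 0, -7], "rot": [0, 0, 0]},
  {"offset": [-1, -0.8, -11], "rot": [0, 0, 0]},
  {"offset": [-2.2, -2, -11], "rot": [0, 0, 0]},
  {"offset": [-3.5, -3.2, -11], "rot": [0, 0, 0]},
  {"offset": [-4.7, -4.3, -11], "rot": [0, 0, 0]},
  {"offset": [-5.3, -4.8, -11], "rot": [0, 0, 0]},
  {"offset": [-5.8, -5.3, -11], "rot": [0, 0, 0]},
  {"offset": [-6.3, -5.8, -11], "rot": [0, 0, 0]},
  {"offset": [-6.8, -6.3, -11], "rot": [0, 0, 0]},
  {"offset": [-7.2, -6.9, -11], "rot": [0, 0, 0]},
  {"offset": [-7.6, -7.4, -11], "rot": [0, 0, 0]},
  {"offset": [-8, -8.1, -11], "rot": [0, 0, 0]},
  {"offset": [-8.4, -8.7, -11], "rot": [0, 0, 0]},
])

```text
time: 4.2
position: [0.4561, 0.1124, 0.1645]
tool_rot: [1.0, -0.029, -0.0, -0.0]
ft_force: [1.9, 1.7, 0.3]
grip_width: 0.0004
grip_force: 0.9
```

```bash
python3 - <<'E'
from h import *
import cv2
a=cv2.cvtColor(vision.camera("top"),cv2.COLOR_RGB2BGR)[100:320,140:520]
cv2.imwrite("pics/mid.png",cv2.resize(a,None,fx=2,fy=2))
E
```

```text
(no output)
```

View pics/mid.png

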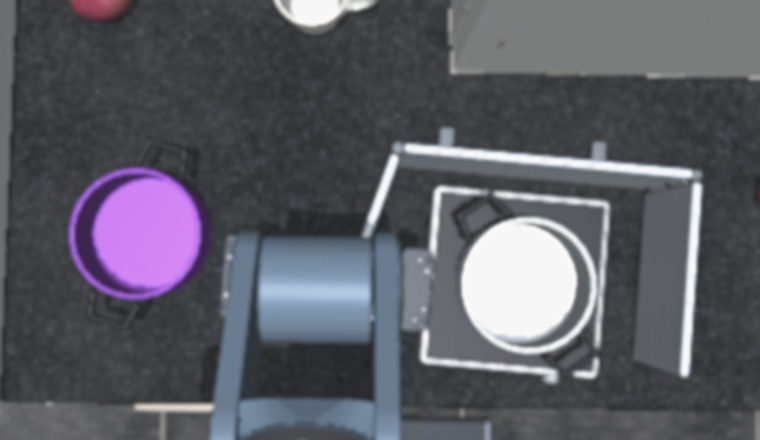

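The wing follows the push and now stands at about 0.29 rad (hinge (398,149) to (368,235) in the crop). I'll finish the arc, then back out and up.

Emit:
apply_moves([
  {"offset": [-0.3, -0.7, 0], "rot": [0, 0, 0]},
  {"offset": [-0.6, -1.3, 0], "rot": [0, 0, 0]},
  {"offset": [-0.9, -2.0, 0], "rot": [0, 0, 0]},
  {"offset": [-1.1, -2.7, 0], "rot": [0, 0, 0]},
  {"offset": [-1.3, -3.4, 0], "rot": [0, 0, 0]},
  {"offset": [-1.4, -3.8, 0], "rot": [0, 0, 0]},
  {"offset": [-1.5, -4.2, 0], "rot": [0, 0, 0]},
  {"offset": [-1.5, -4.2, 0], "rot": [0, 0, 0]},
  {"offset": [-1.5, -3, 0], "rot": [0, 0, 0]},
  {"offset": [-1.5, 0, 0], "rot": [0, 0, 0]},
  {"offset": [-1.5, 4, 2], "rot": [0, 0, 0]},
  {"offset": [-1.5, 8, 6], "rot": [0, 0, 0]},
  {"offset": [-1.5, 12, 10], "rot": [0, 0, 0]},
  {"offset": [-1.5, 14, 12], "rot": [0, 0, 0]},
  {"offset": [-1.5, 14, 12], "rot": [0, 0, 0]},
])

```text
time: 5.75
position: [0.443, 0.2575, 0.2887]
tool_rot: [1.0, -0.027, 0.005, -0.002]
ft_force: [1.6, -1.0, -0.1]
grip_width: 0.0006
grip_force: 0.0
```

```bash
python3 - <<'E'
from h import *
import cv2
from rig import get_obs
a=cv2.cvtColor(vision.camera("top"),cv2.COLOR_RGB2BGR)[100:320,140:520]
cv2.imwrite("pics/end.png",cv2.resize(a,None,fx=2,fy=2))
print(get_obs()["time"])
E
```

```text
5.8
```

View pics/end.png

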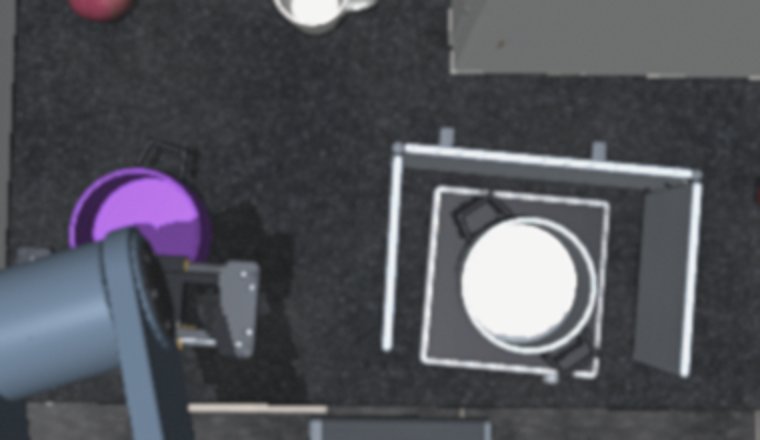

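The left wing ((398,149) to (387,349)) is now parallel to the right wing ((697,175) to (686,375)). The pot hasn't moved and the arm is clear.

```bash
python3 -c "
from rig import hand_in
print(hand_in())"
```

```text
the job is handed in; nothing more can be done
None
```

I folded the left wing in until it stood parallel to the right one, about 2° from square by the final top picture; the pot and right wing looked unmoved, and I handed the job in at about 5.8 s with the arm clear (the hand-in returned no verdict).

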